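# Make up the column-change tray

### The job

Make up the tray for the column change: lay the long steel column in the V cradle and the spanner flat in the forked rest, and stand the capped bottle in the large round well and the vial in the small one, each seated and centred in its place. Leave the short column and the bottle without a cap where they are, and keep all bottles and the vial upright throughout.

Things in the scene. Friction and masses are not known exactly. Their poses are not given: they have to be found in the camera images.
- column_mid (a point): The long chromatography column: a bare stainless tube 16 mm across with a hexagonal nut (24 mm across flats, 16 mm long) at each end and a small black plug beyond each nut; 120 mm long over the nuts, so 88 mm of tube between them; about 0.17 kg. Lies on the bench on its nuts, axis 12 mm up. Point: on its axis, at mid length. x along the tube.
- short_column_mid (a point): A look-alike column that is not wanted: the same tube and nuts but only 84 mm long over the nuts. Lies on the bench. Point: on its axis, at mid length, 12 mm up. x along the tube.
- spanner_mid (a point): A slim double open-ended steel spanner lying flat on the bench: 134 mm long overall, 8 mm thick; the straight handle is 14 mm wide for 33 mm either side of its middle, the two heads beyond are up to 30 mm wide; about 0.09 kg. Point: its centre, 4 mm above its underside. x along the spanner, z up.
- bottle_mid (a point): The capped amber glass bottle with a ribbed blue screw cap: body 56 mm in diameter up to 64 mm, a shoulder above, cap 53 mm in diameter from 79 mm up to the top; 105 mm tall with the cap, about 0.2 kg. Stands on the bench. Point: on its axis, half-way up (52.5 mm above its base). z up.
- open_bottle_mid (a point): A look-alike amber bottle that is not wanted: the same body, but no cap, its open 40 mm neck showing from above; 100 mm tall. Stands on the bench. Point: on its axis, 50 mm above its base. z up.
- vial_mid (a point): A slim clear glass sample vial with a crimped aluminium cap: 22.5 mm in diameter, 76 mm tall, about 0.035 kg, pale contents. Stands on the bench. Point: on its axis, 38 mm above its base. z up.
- cradle_seat (a point): V cradle: 2 aluminium V blocks (8 mm thick along x, V mouth 48 mm wide, tops 13 mm above the point) at 27 mm either side of the middle, 46 mm free between them for the fingers. They carry the bare tube, nuts hanging outside. Point: where the column's mid-point comes when seated, 33 mm above the insert's foot. x: the tube's direction; a dark outline of the column is marked on the foot. A fixed insert in the white tray; z up.
- rest_seat (a point): Spanner rest: 2 aluminium flat-bottomed forks (8 mm thick along x, 36 mm between cheeks 12 mm high) at 27 mm either side of the middle, 46 mm free between them for the fingers. They carry the handle. Point: mid-way, level with the fork floors (spanner's underside), 27 mm above the foot. x: the spanner's direction; its outline is on the foot. A fixed insert in the white tray; z up.
- bottle_well (a point): Large round well, 74 mm in diameter and 26 mm deep, in a grey block 30 mm high; one of four fixed inserts, each 126 x 96 mm, that fill a white tray (266 x 206 mm, 28 mm high) two by two. Which insert is in which corner varies; the tray turns as a whole. Point: centre of the well's floor, where the middle of the bottle's base comes. z up.
- vial_well (a point): Small round well, 42 mm in diameter and 26 mm deep, in a grey block 30 mm high, another of the tray's four inserts. Point: centre of the well's floor, where the middle of the vial's base comes. z up.

How it is judged:
At the end, for the whole second after the job is handed in: Column in the V cradle (15 mm in plan, 5 mm high, 0.15 rad) and spanner flat on the forks (15 mm, 5 mm, 0.35 rad); capped bottle and vial upright on the floors of their wells (13 mm from centre); short column and open bottle within 20 mm of where they were; all released and at rest (horizontal distance between column_mid and cradle_seat below 0.015 m and z of column_mid in the frame of cradle_seat between -0.005 and 0.005 m and angle between the x axis of column_mid and the x axis of cradle_seat, either way round below 0.15 rad and horizontal distance between spanner_mid and rest_seat below 0.015 m and z of spanner_mid in the frame of rest_seat between -0.001 and 0.009 m and angle between the x axis of spanner_mid and the x axis of rest_seat, either way round below 0.35 rad and angle between spanner_mid's own z axis and vertical below 0.15 rad and horizontal distance between bottle_mid and bottle_well below 0.013 m and z of bottle_mid in the frame of bottle_well between 0.0465 and 0.0575 m and angle between each of bottle_mid, open_bottle_mid's own z axis and vertical below 0.1 rad and horizontal distance between vial_mid and vial_well below 0.013 m and z of vial_mid in the frame of vial_well between 0.032 and 0.043 m and angle between vial_mid's own z axis and vertical below 0.12 rad and distance of each of short_column_mid, open_bottle_mid from where it was at the start of the episode below 0.02 m and linear speed of each of column, spanner, bottle, vial below 0.02 m/s); the robot touches nothing.
It fails at once if a bottle or the vial was tipped over (more than 35 degrees) (angle between any of bottle_mid, vial_mid, open_bottle_mid's own z axis and vertical above 0.61 rad).
It fails at once if the short column or the uncapped bottle was moved from its place (more than 40 mm) (distance of any of short_column_mid, open_bottle_mid from where it was at the start of the episode above 0.04 m).
It also fails if it takes over 102 s, if anything falls off the work surface, if the arm or the gripper's body presses on something with over 40 N, if the wrist force passes 120 N, or if a joint passes its speed limit or range.

### The arm

A 6-joint arm with a two-finger parallel gripper is mounted at the origin on the work surface. World frame = base frame: x ahead of the robot, y to its left, z up, the work surface at z = 0. Lengths are in m, angles in rad, forces in N, time in s.
With the tool pointing down it reaches from about 0.4 to 0.825 m from the base axis. Payload 7 kg.
Tool frame: the origin (TCP) lies on the centre line of the jaws, within the pads' length; the fingertips stand 22 mm ahead of it and the grasp point (between the pads) lies 3 mm ahead of it; z points along the fingers, y is the direction in which the jaws open and shut (so a half turn about z gives the same grasp; the last joint's range is limited). The gripper opens to 88 mm and grips with 3 to 60 N. Pads are 19 mm wide; open, the fingers measure 130 mm over their backs; the gripper's body (78 mm by 193 mm) begins 47 mm behind the grasp point.
Start: joints at [-0.963, 0.359, 0.012, 0, -1.224, -0.288], TCP at [0.212, -0.641, 0.249] pointing down, gripper open.
Joint ranges: [-3.07, 3.07], [-1.43, 2.12], [-1.02, 1.25], [-3.03, 1.67], [-3.05, -0], [-3.03, 3.03]. Speed limits (rad/s): [2.39, 2.39, 3.01, 3.14, 3.14, 3.14].

### API

Orientations are given as [roll, pitch, yaw] about the fixed x, y, z axes, in that order (R = Rz(yaw) Ry(pitch) Rx(roll)).
In Python, from station import arm gives the robot as it stands. The module is installed in compiled form; this text tells all that it offers.
- The arm moves only by the tool arm_command, never from a script. Its argument "motion" is a list of rows, each a list of 3 entries, a list of its own where there are three numbers: the shift along the tool's x, y, z in mm, then the turn, a rotation vector about the tool's x, y, z in degrees, then the opening, from 0 (shut) to 1 (fully open). In form: [[[tx, ty, tz], [wx, wy, wz], grip], ...]. A call has 1 to 20 rows; each row shifts and turns the commanded pose from where the row before left it, along the tool's axes as they then stand; what a row does not reach is not made up. A row lasts 1/12 s, in which the tool goes at most 41.7 mm and 7.16 degrees, less where a joint would pass 70% of its speed; a pose out of reach is approached as far as the arm can. A call is refused whole if a number of a shift passes 41.7 or a number of a turn 7.16, either way. A call with a gripper value outside its range is refused whole. The fingers move at their own pace and stop on an object; "newtons" is the grip in N (left out, the last holds). Time passes only in rows, so rows that do not move let the fingers close. It gives the time, the measured TCP pose, the force and the opening at its end, in the units of the state.
- arm.get_state(): the state, without advancing time (a new reading comes with each control period).
- arm.grab_frame(name): name is "side" or "top"; returns the picture (420x560x3 uint8, red, green, blue); there is no depth.
- arm.camera_info(name): a dict with "fov_y" (degrees; the focal length in pixels is half the picture's height over the tangent of half this angle, whatever the lens; pixels are square), "cx", "cy" (the principal point, pixels), "view" (4x4, takes a point from world to camera coordinates). Camera axes: x right, y down, z forward; pixel columns grow to the right and rows downward; lengths in m; the calibration is good to about 2 mm. A picture is of the moment at which its call begins. camera_info takes no time and is no camera call.
- arm.job_done(): hands the job in, once; it reports no verdict.
The state is a dict: "t": time; "q": joint angles; "qd": joint speeds; "joint_efforts": joint torques, N m; "eef_pos": TCP position; "ee_rot": TCP orientation; "force": force on the tool from outside, world axes, zero at the start; "moment": the same for the moment, N m; "width": finger opening in m.
Only numpy, scipy, OpenCV 4.12 (cv2) and the standard library are available. Lean on these libraries where they do the work, as an engineer would, in place of code of your own. Each camera call takes 0.05 s, during which the arm holds its last target. There are 200 camera calls.

## Working session

There is one attempt and no reset: what is moved stays moved. The work goes in short steps, Python scripts to look and compute and a tool call to move; the robot and the scene stay as the last step left them, time stands still between calls to the robot, and variables do not carry over. Pictures are saved under pics/ and viewed, on a budget of 14 in all, crops included, one or two more only if the job needs it, and the job is handed in when it is done.

Besides the shell and the picture viewer there is one more tool, called after "Request:" in YAML: its name, and indented under it one key for each argument. arm_command: Moves the arm, as the interface text tells. Its arguments: {"type":"object","properties":{"motion":{"type":"array","items":{"type":"array"}},"newtons":{"type":"number"}},"required":["motion"]}

```bash
mkdir -p pics; ls; python3 - <<'E'
from station import arm
import cv2,numpy as np
s=arm.get_state();print({k:np.round(v,3).tolist() for k,v in s.items()})
for n in("top","side"):
    i=arm.camera_info(n);print(n,i["fov_y"],i["cx"],i["cy"],{k:v for k,v in i.items() if k not in("view","fov_y","cx","cy")});print(np.round(i["view"],4).tolist())
    cv2.imwrite(f"pics/{n}0.png",cv2.resize(arm.grab_frame(n)[:,:,::-1],None,fx=1.42,fy=1.42))
    cv2.imwrite(f"raw_{n}0.png",arm.grab_frame(n)[:,:,::-1])
E
```

```text
pics
{'t': 0.0, 'q': [-0.963, 0.359, 0.011, -0.0, -1.224, -0.288], 'qd': [0.001, -0.0, -0.002, 0.001, -0.001, 0.0], 'joint_efforts': [0.0, -58.271, 29.306, 6.997, 0.007, -0.0], 'eef_pos': [0.212, -0.64, 0.248], 'ee_rot': [3.14, -0.0, -2.822], 'force': [0.945, -0.511, 0.56], 'moment': [-0.007, 0.076, 0.048], 'width': 0.087}
top 50.317188727438705 278.40072870295717 209.07096438321733 {}
[[0.0064, -1.0, 0.0013, -0.0054], [-0.9801, -0.0066, -0.1982, 0.5734], [0.1982, 0.0, -0.9802, 1.0681], [0.0, 0.0, 0.0, 1.0]]
side 45.687961392805754 277.6078508351833 207.7143318037039 {}
[[-0.7751, -0.6317, 0.0115, 0.4358], [-0.3885, 0.4622, -0.7971, 0.2598], [0.4983, -0.6223, -0.6037, 0.7777], [0.0, 0.0, 0.0, 1.0]]
```

View pics/top0.png

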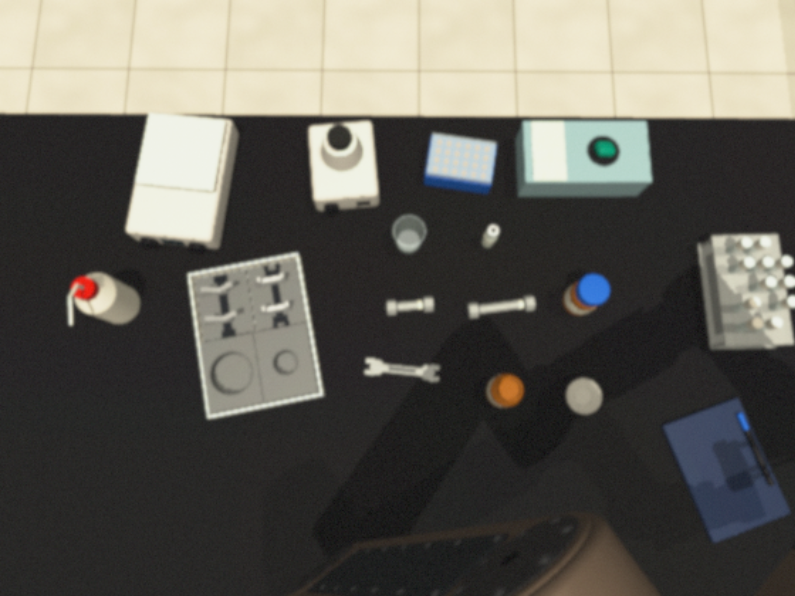

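View pics/side0.png

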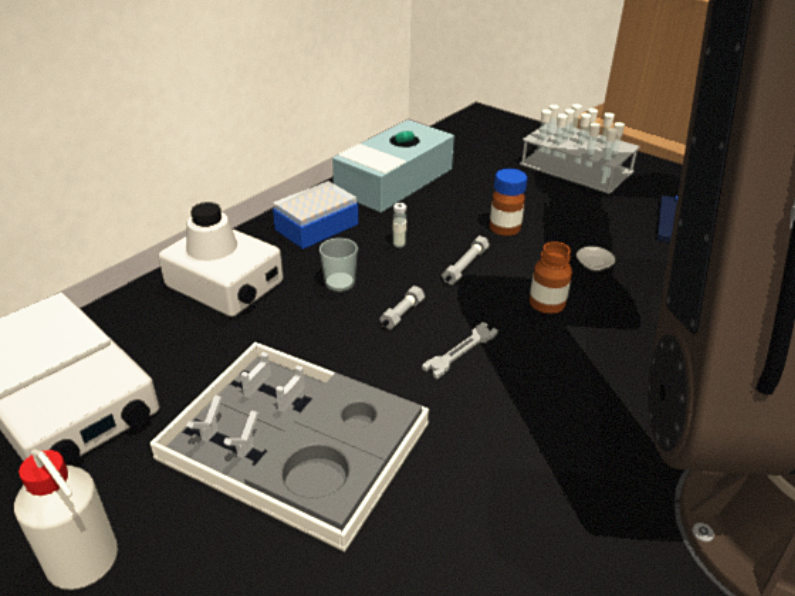

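The top view shows the tray at left, with corners near (188,272), (299,253), (323,395) and (208,418). The short column is at (410,306), the long one at (502,306) and the spanner at (402,370). The capped bottle's cap is at (594,290), the open bottle at (507,390) and the vial at (491,235). Next I'll localise them and tell the two forked inserts apart.

```bash
cat > h.py <<'E'
import cv2,numpy as np
from station import arm
def cam(n):
    i=arm.camera_info(n);f=210/np.tan(np.radians(i["fov_y"]/2));V=np.array(i["view"])
    return f,i["cx"],i["cy"],V[:3,:3],V[:3,3]
def ray(n,p):
    f,cx,cy,R,t=cam(n);d=R.T@np.array([(p[0]-cx)/f,(p[1]-cy)/f,1]);return -R.T@t,d
def onz(n,p,z):
    o,d=ray(n,p);return o+d*(z-o[2])/d[2]
def proj(n,P):
    f,cx,cy,R,t=cam(n);c=R@np.asarray(P,float)+t;return np.array([cx+f*c[0]/c[2],cy+f*c[1]/c[2]])
def tri(pt,ps):
    A=[];b=[]
    for n,p in(("top",pt),("side",ps)):
        o,d=ray(n,p);d/=np.linalg.norm(d);M=np.eye(3)-np.outer(d,d);A.append(M);b.append(M@o)
    A=np.vstack(A);b=np.hstack(b);x,r,*_=np.linalg.lstsq(A,b,rcond=None);return x,np.linalg.norm(A@x-b)
E
python3 - <<'E'
from h import *
t=cv2.imread("raw_top0.png");s=cv2.imread("raw_side0.png")
a=cv2.resize(t[170:300,125:235],None,fx=4,fy=4,interpolation=2);b=cv2.resize(s[235:390,100:310],None,fx=3.2,fy=3.2,interpolation=2)[:520]
a=cv2.resize(a,(330,390));b=cv2.resize(b,(465,343))
o=np.zeros((400,800,3),np.uint8);o[:390,:330]=a;o[:343,332:797]=b;cv2.imwrite("pics/tray.png",o)
c=[(188,272),(299,253),(323,395),(208,418)]
P=[onz("top",np.array(p)/1.42,.028) for p in c];print(np.round(P,3));print([round(np.linalg.norm(P[i]-P[i-1]),4) for i in range(4)])
# bench objects: bright / colour blobs
hsv=cv2.cvtColor(t,cv2.COLOR_BGR2HSV);hs=cv2.cvtColor(s,cv2.COLOR_BGR2HSV)
def blobs(m,lo=40):
    n,l,st,ce=cv2.connectedComponentsWithStats(m.astype(np.uint8))
    for i in range(1,n):
        if st[i,4]>lo:
            pts=np.argwhere(l==i)[:,::-1].astype(np.float32);yield st[i],ce[i],cv2.minAreaRect(pts)
print("bright top")
for st,ce,r in blobs((hsv[...,2]>90)&(np.arange(420)[:,None]>150)):
    if 240<ce[0]<440: print(st.tolist(),np.round(ce,1),np.round(r[0],1),np.round(r[1],1),round(r[2],1),"z12:",np.round(onz("top",r[0],.012),3))
print("blue")
for n,h in(("top",hsv),("side",hs)):
    for st,ce,r in blobs((h[...,0]>95)&(h[...,0]<125)&(h[...,1]>150)&(h[...,2]>80)): print(n,st.tolist(),np.round(ce,1),np.round(r[0],1),np.round(r[1],1),np.round(onz(n,r[0],.105),3))
    for st,ce,r in blobs((h[...,0]<18)&(h[...,1]>170)&(h[...,2]>60)): print("or",n,st.tolist(),np.round(ce,1),np.round(onz(n,r[0],.1),3))
print("bright side")
for st,ce,r in blobs((hs[...,2]>110)&(hs[...,1]<90)):
    if 250<ce[0]<360 and ce[1]>130: print(st.tolist(),np.round(ce,1),np.round(r[0],1),np.round(r[1],1))
E
```

```text
[[0.623 0.379 0.028]
 [0.661 0.177 0.028]
 [0.402 0.125 0.028]
 [0.361 0.325 0.028]]
[np.float64(0.2681), np.float64(0.2056), np.float64(0.2641), np.float64(0.2045)]
bright top
[276, 151, 24, 27, 495] [287.5 163.7] [287.2 163.8] [24.  24.7] 45.0 z12: [ 0.706 -0.024  0.012]
[340, 157, 13, 18, 156] [345.5 165.1] [345.3 165.4] [ 9.8 17.4] 26.6 z12: [ 0.703 -0.18   0.012]
[397, 192, 33, 30, 683] [413.5 206.9] [413.5 207.5] [23.6 34.3] 48.4 z12: [ 0.589 -0.356  0.012]
[272, 209, 34, 13, 309] [288.6 214.9] [288.5 215. ] [10.4 33.7] 85.6 z12: [ 0.567 -0.028  0.012]
[329, 208, 49, 17, 411] [353.3 215.5] [353.2 215.5] [11.  48.1] 82.1 z12: [ 0.567 -0.197  0.012]
[256, 251, 54, 18, 505] [281.4 259.8] [282.5 259.5] [52.7 13.5] 5.1 z12: [ 0.451 -0.013  0.012]
[343, 263, 26, 24, 485] [355.6 274.9] [355.5 274.5] [23. 25.] 90.0 z12: [ 0.414 -0.199  0.012]
[399, 266, 25, 26, 531] [411.  278.5] [411.  278.5] [25. 24.] 90.0 z12: [ 0.405 -0.34   0.012]
[380, 385, 70, 35, 1282] [417.7 407.3] [414.5 402. ] [69. 34.] -0.0 z12: [ 0.11  -0.333  0.012]
[368, 400, 26, 20, 73] [379.8 410.5] [380.8 409.8] [ 2.8
[... 662 characters left out ...]
.5 142. ] [ 0.54  -0.263  0.1  ]
or side [345, 156, 22, 10, 102] [355.1 161.8] [ 0.5   -0.188  0.1  ]
or side [376, 170, 27, 33, 690] [389.8 186.5] [ 0.396 -0.152  0.1  ]
or side [373, 210, 25, 11, 124] [384.9 216. ] [ 0.355 -0.06   0.1  ]
or side [31, 317, 16, 19, 142] [ 39.8 324.4] [0.608 0.486 0.1  ]
or side [13, 321, 29, 28, 458] [ 25.2 336.3] [0.606 0.511 0.1  ]
bright side
[346, 145, 23, 15, 232] [356.3 153.1] [356.4 152.6] [22.2 13.3]
[312, 166, 32, 34, 285] [328.  182.1] [328.3 182.3] [10.6 39.6]
[287, 201, 12, 12, 73] [293.5 205.8] [293.3 205.6] [11.5  7.4]
[268, 207, 25, 24, 226] [280.1 218.3] [280.3 217.8] [11.3 27.6]
[297, 227, 53, 39, 463] [322.6 246.3] [323.8 245.8] [13.9 57.1]
```

View pics/tray.png

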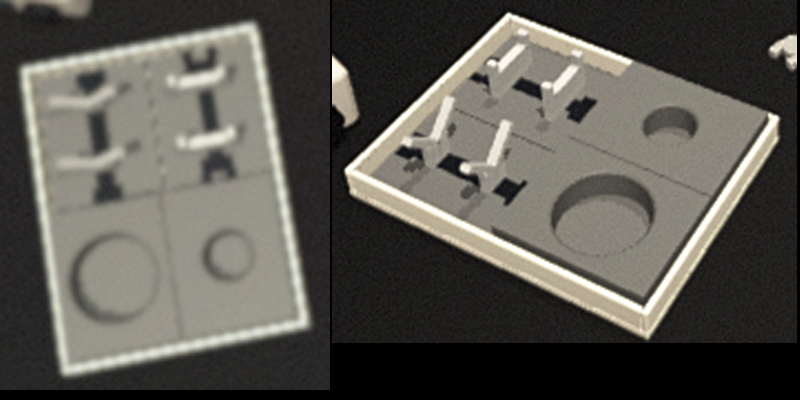

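The cradle is the far left insert (plain column outline), the rest is far right (outline with spanner heads), the bottle well is near left and the vial well near right. Next: a precise fit from both views.

```bash
python3 - <<'E'
from h import *
t=cv2.imread("raw_top0.png");s=cv2.imread("raw_side0.png")
T=[np.array(p)/1.42 for p in[(188,272),(299,253),(323,395),(208,418)]]
S=[(106.3,312.7),(180.4,241.3),(301.4,287.8),(242.7,375)]
for a,b in zip(T,S):
    x,r=tri(a,b);print("corner",np.round(x,4),round(r,4), np.round(onz("side",b,.028),3))
# white tray rim in top
hsv=cv2.cvtColor(t,cv2.COLOR_BGR2HSV)
m=((hsv[...,2]>165)).astype(np.uint8);m[:, :128]=0;m[:,232:]=0;m[:172]=0;m[300:]=0
c=np.argwhere(m)[:,::-1].astype(float)
P=np.array([onz("top",p,.028)[:2] for p in c]);r=cv2.minAreaRect(P.astype(np.float32)*1000);print("rim",len(c),r)
def pca(n,m,z):
    c=np.argwhere(m)[:,::-1];P=np.array([onz(n,p,z)[:2] for p in c]);r=cv2.minAreaRect((P*1000).astype(np.float32))
    d=np.linalg.svd(P-P.mean(0),full_matrices=False)[2][0];return np.round(r[0],1),np.round(r[1],1),round(r[2],1),np.round(P.mean(0)*1000,1),"dir deg",round(np.degrees(np.arctan2(d[1],d[0])),1)
def box(img,x,y,w,h,v):
    m=np.zeros(img.shape[:2],bool);m[y:y+h,x:x+w]=img[y:y+h,x:x+w].max(2)>v;return m
for nm,b,z in(("long",(325,204,57,24),.016),("short",(268,205,42,20),.016),("spanner",(252,247,62,26),.008)):
    print(nm,pca("top",box(t,*b,90),z))
for nm,b,z in(("long",(308,162,40,42),.014),("short",(264,196,40,40),.014),("spanner",(294,223,60,46),.006)):
    print(nm,"side",pca("side",box(s,*b,100),z))
print("cap",tri((418,203),(359.3,127.5)),"open",tri((357.5,272.5),(390,172)))
# vial: columns of both views
for n,im,b in(("top",t,(334,152,24,28)),("side",s,(268,138,26,42))):
    mm=box(im,*b,95);q=np.argwhere(mm);print("vial",n,q.min(0)[::-1],q.max(0)[::-1],q.mean(0)[::-1])
cr=cv2.resize(t[140:190,320:370],None,fx=7,fy=7);cs=cv2.resize(s[130:180,255:305],None,fx=7,fy=7)
cv2.imwrite("pics/vial.png",np.hstack([cr,cs]))
# well rims, candidate positions projected
print(proj("top",(.4406,.2863,.03))-[125,170],proj("top",(.4594,.1921,.03))-[125,170])
E
```

```text
corner [0.6248 0.381  0.0207] 0.0007 [0.618 0.384 0.028]
corner [0.6633 0.1783 0.0225] 0.0016 [0.659 0.183 0.028]
corner [0.4034 0.1261 0.0235] 0.0021 [0.402 0.13  0.028]
corner [0.3619 0.3261 0.0273] 0.0019 [0.363 0.327 0.028]
rim 1501 ((512.0762939453125, 253.07078552246094), (267.210205078125, 207.9681396484375), 11.61022663116455)
long (array([ 566.1, -196.7]), array([ 29.1, 125.8]), 8.4, array([ 566. , -196.9]), 'dir deg', np.float64(-82.1))
short (array([566.4, -28.1]), array([27.6, 87.9]), 4.8, array([566.6, -28.4]), 'dir deg', np.float64(95.6))
spanner (array([451.3, -13. ]), array([135.5,  34.6]), 85.3, array([450.3, -10.1]), 'dir deg', np.float64(-95.7))Traceback (most recent call last):
  File "<stdin>", line 20, in <module>
  File "<stdin>", line 13, in pca
  File "h.py", line 9, in onz
    o,d=ray(n,p);return o+d*(z-o[2])/d[2]
        ~~~^^^^^
  File "h.py", line 7, in ray
    f,cx,cy,R,t=cam(n);d=R.T@np.array([(p[0]-cx)/f,(p[1]-cy)/f,1]);return -R.T@t,d
                ~~~^^^
  File "h.py", line 4, in cam
    i=arm.camera_info(n);f=210/np.tan(np.radians(i["fov_y"]/2));V=np.array(i["view"])
ValueError: time passes only in moves, steps and waits
```

```bash
sed -i 's/^def cam(n)/import functools\n@functools.lru_cache\ndef cam(n)/' h.py; python3 - <<'E'
from h import *
t=cv2.imread("raw_top0.png");s=cv2.imread("raw_side0.png")
def pca(n,m,z):
    c=np.argwhere(m)[:,::-1];P=np.array([onz(n,p,z)[:2] for p in c]);r=cv2.minAreaRect((P*1000).astype(np.float32))
    return np.round(r[0],1),np.round(r[1],1),round(r[2],1)
def box(img,x,y,w,h,v):
    m=np.zeros(img.shape[:2],bool);m[y:y+h,x:x+w]=img[y:y+h,x:x+w].max(2)>v;return m
for nm,b,z in(("long",(308,162,40,42),.014),("short",(264,196,40,40),.014),("spanner",(294,223,60,46),.006)):
    print(nm,"side",pca("side",box(s,*b,100),z))
print("cap",tri((418,203),(359.3,127.5)),"open",tri((357.5,272.5),(390,172)))
cr=cv2.resize(t[140:190,320:370],None,fx=7,fy=7);cs=cv2.resize(s[130:180,255:305],None,fx=7,fy=7)
cv2.imwrite("pics/vial.png",np.hstack([cr,cs]))
print(proj("top",(.4406,.2863,.03))-[125,170],proj("top",(.4594,.1921,.03))-[125,170])
E
```

```text
long side (array([ 567.1, -193.3]), array([ 28.5, 150.1]), 8.4)
short side (array([567.8, -26.1]), array([ 29.9, 107.8]), 6.2)
spanner side (array([450.6, -10.6]), array([138.5,  34. ]), 85.6)
cap (array([ 0.58419593, -0.34373179,  0.08981538]), np.float64(0.0002286553402117297)) open (array([ 0.41403581, -0.18683807,  0.10857716]), np.float64(0.0011979570292987459))
[38.74301476 92.17001457] [76.44671168 84.94719377]
```

View pics/vial.png

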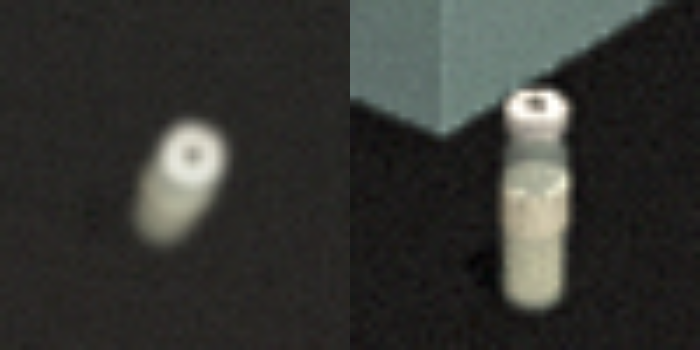

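```bash
cat > go.py <<'E'
# go.py x y z yawdeg : prints shift in current tool axes (mm) and the turn about tool z (deg)
import sys
from h import *
from scipy.spatial.transform import Rotation as Ro
s=arm.get_state();R=Ro.from_euler("xyz",s["ee_rot"])
a=list(map(float,sys.argv[1:5]));y=np.degrees(s["ee_rot"][2])
d=R.inv().apply(np.array(a[:3])-s["eef_pos"])*1000
D=Ro.from_euler("xyz",[np.pi,0,np.radians(a[3])]);d2=D.inv().apply(np.array(a[:3])-s["eef_pos"])*1000
print("t",round(s["t"],2),"pos",np.round(s["eef_pos"],4),"rpy",np.round(np.degrees(s["ee_rot"]),2),"w",round(s["width"],4),"F",np.round(s["force"],1))
print("shift now",np.round(d,1),"turn (about tool)",np.round((R.inv()*D).as_rotvec(degrees=True),2),"| shift after turn",np.round(d2,1))
E
python3 go.py .566 -.1965 .12 -82
python3 - <<'E'
from h import *
print(tri((347.6,162.1),(281.7,144.4)),onz("top",(347.6,162.1),.076))
E
```

```text
t 0.2 pos [ 0.2121 -0.6405  0.248 ] rpy [ 1.7994e+02 -1.0000e-02 -1.6168e+02] w 0.0874 F [-0.8  0.1  0.8]
shift now [-475.5  310.2  128.3] turn (about tool) [ 5.000e-02  3.000e-02 -7.968e+01] | shift after turn [-390.5 -412.3  128. ]
(array([ 0.69294812, -0.17558621,  0.07519081]), np.float64(0.0010475736273634908)) [ 0.69203565 -0.1758248   0.076     ]
```

Request:
arm_command:
  motion:
    - [[-29.7,19.4,0],[0,0,0],1]
    - [[-29.7,19.4,0],[0,0,0],1]
    - [[-29.7,19.4,0],[0,0,0],1]
    - [[-29.7,19.4,0],[0,0,0],1]
    - [[-29.7,19.4,0],[0,0,0],1]
    - [[-29.7,19.4,0],[0,0,0],1]
    - [[-29.7,19.4,0],[0,0,0],1]
    - [[-29.7,19.4,0],[0,0,0],1]
    - [[-29.7,19.4,0],[0,0,0],1]
    - [[-29.7,19.4,0],[0,0,0],1]
    - [[-29.7,19.4,0],[0,0,0],1]
    - [[-29.7,19.4,0],[0,0,0],1]
    - [[-29.7,19.4,0],[0,0,0],1]
    - [[-29.7,19.4,0],[0,0,0],1]
    - [[-29.7,19.4,0],[0,0,0],1]
    - [[-29.7,19.4,0],[0,0,0],1]
  newtons: 25

```text
t: 1.53
eef_pos: [0.5664, -0.1951, 0.2486]
ee_rot: [3.142, 0.0, -2.822]
force: [0.2, -0.3, 0.1]
width: 0.0879
```

Request:
arm_command:
  motion:
    - [[0,0,9],[0,0,-6.64],1]
    - [[0,0,9],[0,0,-6.64],1]
    - [[0,0,9],[0,0,-6.64],1]
    - [[0,0,9],[0,0,-6.64],1]
    - [[0,0,9],[0,0,-6.64],1]
    - [[0,0,9],[0,0,-6.64],1]
    - [[0,0,9],[0,0,-6.64],1]
    - [[0,0,9],[0,0,-6.64],1]
    - [[0,0,9],[0,0,-6.64],1]
    - [[0,0,9],[0,0,-6.64],1]
    - [[0,0,9],[0,0,-6.64],1]
    - [[0,0,9],[0,0,-6.64],1]
    - [[0,0,0],[0,0,0],1]
    - [[0,0,0],[0,0,0],1]

```text
t: 2.7
eef_pos: [0.5654, -0.1967, 0.1402]
ee_rot: [3.14, 0.0, -1.435]
force: [1.2, 0.3, 0.6]
width: 0.0878
```

```bash
python3 go.py .566 -.1965 .025 -82; python3 -c "
from h import *
a=arm.grab_frame('top')[120:300,260:460,::-1];b=arm.grab_frame('side')[80:300,220:420,::-1]
cv2.imwrite('pics/p1.png',np.hstack([cv2.resize(a,(400,400*180//200)),cv2.resize(b,(327,360))]))"
```

```text
t 2.7 pos [ 0.5654 -0.1967  0.1402] rpy [ 1.7993e+02  1.0000e-02 -8.2200e+01] w 0.0878 F [1.2 0.3 0.6]
shift now [-1.000e-01 -8.000e-01  1.152e+02] turn (about tool) [ 0.07  0.01 -0.2 ] | shift after turn [-1.000e-01 -6.000e-01  1.152e+02]
```

View pics/p1.png

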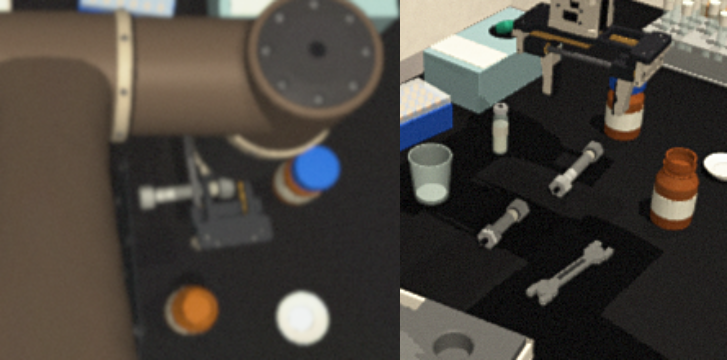

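The gripper straddles the long column, with the vial and the bottles clear. Descend and grip.

Request:
arm_command:
  motion:
    - [[0,-0.5,25],[0,0,0],1]
    - [[0,0,25],[0,0,0],1]
    - [[0,0,25],[0,0,0],1]
    - [[0,0,18],[0,0,0],1]
    - [[0,0,12],[0,0,0],1]
    - [[0,0,9.5],[0,0,0],1]
    - [[0,0,0],[0,0,0],0]
    - [[0,0,0],[0,0,0],0]
    - [[0,0,0],[0,0,0],0]
    - [[0,0,0],[0,0,0],0]
    - [[0,0,0],[0,0,0],0]
    - [[0,0,0],[0,0,0],0]
    - [[0,0,0],[0,0,0],0]
    - [[0,0,0],[0,0,0],0]
  newtons: 30

```text
t: 3.97
eef_pos: [0.5663, -0.1967, 0.0264]
ee_rot: [-3.141, -0.0, -1.431]
force: [-0.2, 0.4, -0.2]
width: 0.0397
```

Request:
arm_command:
  motion:
    - [[0,0,0],[0,0,0],0]
    - [[0,0,0],[0,0,0],0]
    - [[0,0,0],[0,0,0],0]
    - [[0,0,0],[0,0,0],0]
    - [[0,0,0],[0,0,0],0]
    - [[0,0,0],[0,0,0],0]
    - [[0,0,-10],[0,0,0],0]
    - [[0,0,-20],[0,0,0],0]
    - [[0,0,-25],[0,0,0],0]
    - [[0,0,-25],[0,0,0],0]
    - [[0,0,-25],[0,0,0],0]
    - [[0,0,-20],[0,0,0],0]
    - [[0,0,0],[0,0,0],0]

```text
t: 5.05
eef_pos: [0.5683, -0.1971, 0.1564]
ee_rot: [-3.135, -0.002, -1.43]
force: [0.6, -0.2, -0.5]
width: 0.0153
```

```bash
python3 go.py .5646 .3116 .15 -168.5
```

```text
t 5.05 pos [ 0.5683 -0.1971  0.1564] rpy [-1.7961e+02 -1.2000e-01 -8.1950e+01] w 0.0153 F [ 0.6 -0.2 -0.5]
shift now [-504.2  -67.5    5.8] turn (about tool) [-0.41  0.19 86.55] | shift after turn [-97.7 499.2   6.4]
```

Request:
arm_command:
  motion:
    - [[-31.5,-4.2,0],[0,0,0],0]
    - [[-31.5,-4.2,0],[0,0,0],0]
    - [[-31.5,-4.2,0],[0,0,0],0]
    - [[-31.5,-4.2,0],[0,0,0],0]
    - [[-31.5,-4.2,0],[0,0,0],0]
    - [[-31.5,-4.2,0],[0,0,0],0]
    - [[-31.5,-4.2,0],[0,0,0],0]
    - [[-31.5,-4.2,0],[0,0,0],0]
    - [[-31.5,-4.2,0],[0,0,0],0]
    - [[-31.5,-4.2,0],[0,0,0],0]
    - [[-31.5,-4.2,0],[0,0,0],0]
    - [[-31.5,-4.2,0],[0,0,0],0]
    - [[-31.5,-4.2,0],[0,0,0],0]
    - [[-31.5,-4.2,0],[0,0,0],0]
    - [[-31.5,-4.2,0],[0,0,0],0]
    - [[-31.5,-4.2,0],[0,0,0],0]

```text
t: 6.38
eef_pos: [0.5618, 0.3131, 0.1509]
ee_rot: [3.141, -0.0, -1.431]
force: [0.7, 0.2, -2.5]
width: 0.0152
```

Request:
arm_command:
  motion:
    - [[0,0,0],[0,0,6.66],0]
    - [[0,0,0],[0,0,6.66],0]
    - [[0,0,0],[0,0,6.66],0]
    - [[0,0,0],[0,0,6.66],0]
    - [[0,0,0],[0,0,6.66],0]
    - [[0,0,0],[0,0,6.66],0]
    - [[0,0,0],[0,0,6.66],0]
    - [[0,0,0],[0,0,6.66],0]
    - [[0,0,0],[0,0,6.66],0]
    - [[0,0,0],[0,0,6.66],0]
    - [[0,0,0],[0,0,6.66],0]
    - [[0,0,0],[0,0,6.66],0]
    - [[0,0,0],[0,0,6.66],0]
    - [[0,0,0],[0,0,0],0]
    - [[0,0,0],[0,0,0],0]

```text
t: 7.63
eef_pos: [0.5623, 0.3115, 0.1509]
ee_rot: [-3.141, -0.001, -2.939]
force: [-0.4, 0.6, -2.0]
width: 0.0148
```

```bash
python3 go.py .5646 .3116 .0505 -168.5; python3 -c "
from h import *
a=arm.grab_frame('top')[120:320,80:280,::-1];b=arm.grab_frame('side')[180:400,60:320,::-1]
cv2.imwrite('rt1.png',a);cv2.imwrite('rs1.png',b)
cv2.imwrite('pics/p2.png',np.hstack([cv2.resize(a,(360,360)),cv2.resize(b,(425,360))]))"
```

```text
t 7.63 pos [0.5623 0.3115 0.1509] rpy [-1.7998e+02 -4.0000e-02 -1.6837e+02] w 0.0148 F [-0.4  0.6 -2. ]
shift now [ -2.4  -0.4 100.4] turn (about tool) [-0.02 -0.04  0.13] | shift after turn [ -2.3  -0.4 100.4]
```

View pics/p2.png

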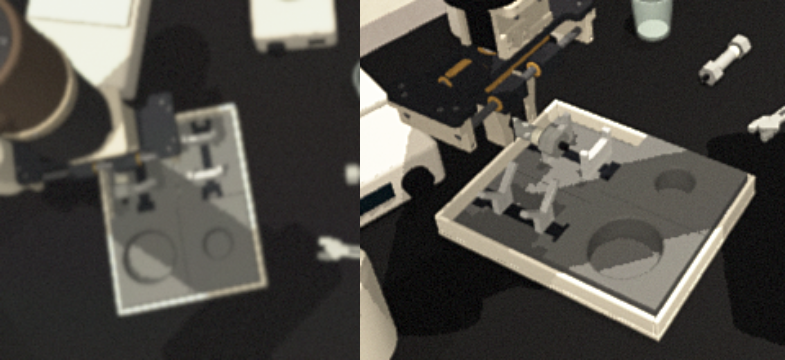

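The column is held level above the cradle and lined up with the outline. Lower it.

Request:
arm_command:
  motion:
    - [[-2.4,-0.4,20],[0,0,0.1],0]
    - [[0,0,25],[0,0,0],0]
    - [[0,0,25],[0,0,0],0]
    - [[0,0,15],[0,0,0],0]
    - [[0,0,8],[0,0,0],0]
    - [[0,0,2],[0,0,0],0]
    - [[0,0,0],[0,0,0],0]
    - [[0,0,0],[0,0,0],0]

```text
t: 8.4
eef_pos: [0.5653, 0.3143, 0.0572]
ee_rot: [3.139, 0.003, -2.94]
force: [-5.1, 7.3, 2.7]
width: 0.0151
```

Request:
arm_command:
  motion:
    - [[0,0,2],[0,0,0],0]
    - [[0,0,2],[0,0,0],0]
    - [[0,0,0],[0,0,0],0]

```text
t: 8.65
eef_pos: [0.5663, 0.3158, 0.0556]
ee_rot: [3.137, 0.006, -2.939]
force: [-8.4, 8.7, 15.0]
width: 0.0151
```

```bash
python3 -c "
from h import *
a=arm.grab_frame('top')[160:300,110:240,::-1];b=arm.grab_frame('side')[230:350,90:240,::-1]
cv2.imwrite('pics/p3.png',np.hstack([cv2.resize(a,(334,360)),cv2.resize(b,(450,360),interpolation=2)]))"
```

```text
(no output)
```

View pics/p3.png

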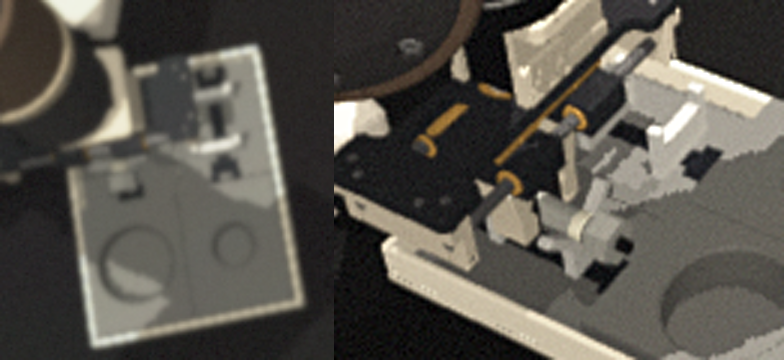

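```bash
python3 -c "
from h import *
# outline ends (foot) in first tray crop, scale 3 from (125,170); u/v relative to tray centre
c=np.array([.5125,.252]);u=np.array([.98,.2]);v=np.array([-.2,.98])
for nm,p,z in(('Vfar',(85,101),.048),('Vnear',(92,160),.048),('outl far',(90,78),.004),('outl near',(107,196),.004),('Ffar',(197,80),.04),('Fnear',(208,140),.04),('rest outl far',(200,52),.004),('rest near',(218,175),.004)):
  P=onz('top',(p[0]/3+125,p[1]/3+170),z)[:2];d=P-c;print(nm,np.round(P,4),'u',round(d@u,4),'v',round(d@v,4))
s=arm.get_state();d=s['eef_pos'][:2]-c;print('tcp u,v',d@u,d@v)
print(s['force'],s['moment'])
"
```

```text
Vfar [0.5872 0.3167] u 0.0862 v 0.0484
Vnear [0.5366 0.3077] u 0.0347 v 0.0497
outl far [0.6174 0.3261] u 0.1177 v 0.0517
outl near [0.5123 0.3049] u 0.0104 v 0.0519
Ffar [0.608  0.2242] u 0.088 v -0.0464
Fnear [0.5558 0.2125] u 0.0345 v -0.0474
rest outl far [0.6418 0.2299] u 0.1223 v -0.0475
rest near [0.5314 0.2093] u 0.01 v -0.0457
tcp u,v 0.06550646573540486 0.051815769078493674
[-9.01980754  8.6359358  14.85606412] [3.28983202 3.14640402 0.02160648]
```

Request:
arm_command:
  motion:
    - [[2.4,3,0],[0,0,0],0]
    - [[0,0,0],[0,0,0],0]
    - [[0,0,0],[0,0,0],0]

```text
t: 9.0
eef_pos: [0.5643, 0.3163, 0.0551]
ee_rot: [3.139, 0.006, -2.939]
force: [-0.7, 0.7, 11.4]
width: 0.015
```

Request:
arm_command:
  motion:
    - [[0,0,0],[0,0,0],0.3]
    - [[0,0,0],[0,0,0],0.5]
    - [[0,0,0],[0,0,0],0.5]
    - [[0,0,0],[0,0,0],0.5]
    - [[0,0,0],[0,0,0],0.5]
    - [[0,0,-15],[0,0,0],0.5]
    - [[0,0,-25],[0,0,0],0.5]
    - [[0,0,-30],[0,0,0],1]
    - [[0,0,-30],[0,0,0],1]
    - [[0,0,0],[0,0,0],1]

```text
t: 9.83
eef_pos: [0.5648, 0.3162, 0.1586]
ee_rot: [3.138, 0.008, -2.942]
force: [1.5, 1.8, 0.9]
width: 0.0585
```

```bash
python3 go.py .451 -.0125 .15 -95
```

```text
t 9.83 pos [0.5648 0.3162 0.1586] rpy [ 179.8     0.48 -168.59] w 0.0585 F [1.5 1.8 0.9]
shift now [ 176.6 -299.7    6.1] turn (about tool) [ -0.14   0.54 -73.59] | shift after turn [337.3  84.7   8.6]
```

Request:
arm_command:
  motion:
    - [[16.1,-27.2,0],[0,0,0],1]
    - [[16.1,-27.2,0],[0,0,0],1]
    - [[16.1,-27.2,0],[0,0,0],1]
    - [[16.1,-27.2,0],[0,0,0],1]
    - [[16.1,-27.2,0],[0,0,0],1]
    - [[16.1,-27.2,0],[0,0,0],1]
    - [[16.1,-27.2,0],[0,0,0],1]
    - [[16.1,-27.2,0],[0,0,0],1]
    - [[16.1,-27.2,0],[0,0,0],1]
    - [[16.1,-27.2,0],[0,0,0],1]
    - [[16.1,-27.2,0],[0,0,0],1]

```text
t: 10.75
eef_pos: [0.4463, -0.0151, 0.152]
ee_rot: [3.142, 0.0, -2.943]
force: [0.5, -0.7, 0.2]
width: 0.0878
```

Request:
arm_command:
  motion:
    - [[0,0,0],[0,0,-6.69],1]
    - [[0,0,0],[0,0,-6.69],1]
    - [[0,0,0],[0,0,-6.69],1]
    - [[0,0,0],[0,0,-6.69],1]
    - [[0,0,0],[0,0,-6.69],1]
    - [[0,0,0],[0,0,-6.69],1]
    - [[0,0,0],[0,0,-6.69],1]
    - [[0,0,0],[0,0,-6.69],1]
    - [[0,0,0],[0,0,-6.69],1]
    - [[0,0,0],[0,0,-6.69],1]
    - [[0,0,0],[0,0,-6.69],1]
    - [[0,0,0],[0,0,0],1]
    - [[0,0,0],[0,0,0],1]

```text
t: 11.83
eef_pos: [0.447, -0.0139, 0.1519]
ee_rot: [3.141, -0.0, -1.663]
force: [0.2, 1.0, -0.5]
width: 0.0873
```

```bash
python3 go.py .451 -.0125 .025 -95; python3 -c "
from h import *
A=arm.grab_frame('top')[:,:,::-1];B=arm.grab_frame('side')[:,:,::-1];cv2.imwrite('rt2.png',A);cv2.imwrite('rs2.png',B)
a=A[160:300,120:300];b=B[210:390,90:360]
cv2.imwrite('pics/p4.png',np.hstack([cv2.resize(a,(400,311)),cv2.resize(b,(400,311))]))"
```

```text
t 11.83 pos [ 0.447  -0.0139  0.1519] rpy [179.99  -0.   -95.29] w 0.0873 F [ 0.2  1.  -0.5]
shift now [ -1.7  -3.8 126.9] turn (about tool) [ 0.01 -0.   -0.29] | shift after turn [ -1.7  -3.8 126.9]
```

View pics/p4.png

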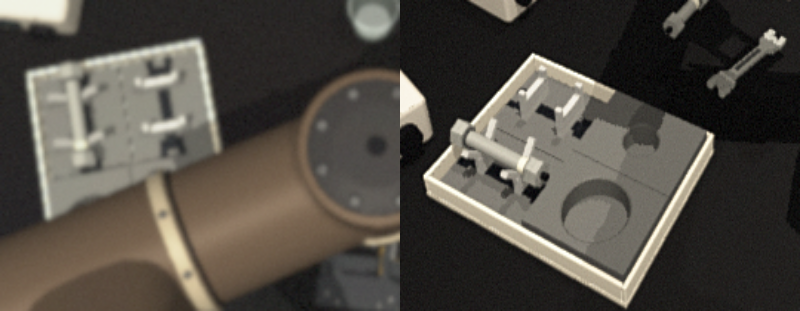

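The column lies level in both V blocks with its nuts outside. Now the spanner.

Request:
arm_command:
  motion:
    - [[-1.7,-3.8,25],[0,0,0],1]
    - [[0,0,25],[0,0,0],1]
    - [[0,0,25],[0,0,0],0.5]
    - [[0,0,25],[0,0,0],0.5]
    - [[0,0,15],[0,0,0],0.5]
    - [[0,0,8],[0,0,0],0.5]
    - [[0,0,5],[0,0,0],0.5]
    - [[0,0,0],[0,0,0],0]
    - [[0,0,0],[0,0,0],0]
    - [[0,0,0],[0,0,0],0]
    - [[0,0,0],[0,0,0],0]
    - [[0,0,0],[0,0,0],0]
    - [[0,0,0],[0,0,0],0]
    - [[0,0,0],[0,0,0],0]
    - [[0,0,0],[0,0,0],0]

```text
t: 13.18
eef_pos: [0.4511, -0.0124, 0.0244]
ee_rot: [-3.141, 0.0, -1.66]
force: [-2.5, 0.3, 4.5]
width: 0.0132
```

```bash
python3 go.py .451 -.0125 .024 -95
```

```text
t 13.18 pos [ 0.4511 -0.0124  0.0244] rpy [-1.7998e+02  1.0000e-02 -9.5090e+01] w 0.0132 F [-2.5  0.3  4.5]
shift now [0.1 0.1 0.4] turn (about tool) [-0.02  0.01 -0.09] | shift after turn [0.1 0.1 0.4]
```

Request:
arm_command:
  motion:
    - [[0,0,-10],[0,0,0],0]
    - [[0,0,-20],[0,0,0],0]
    - [[0,0,-25],[0,0,0],0]
    - [[0,0,-25],[0,0,0],0]
    - [[0,0,-25],[0,0,0],0]
    - [[0,0,-20],[0,0,0],0]
    - [[0,0,0],[0,0,0],0]

```text
t: 13.77
eef_pos: [0.4532, -0.0119, 0.1529]
ee_rot: [-3.135, 0.002, -1.659]
force: [0.9, 0.2, -1.0]
width: 0.0131
```

```bash
python3 go.py .5835 .2195 .15 -168.5; python3 -c "
from h import *
t=cv2.imread('rt2.png');s=cv2.imread('rs2.png')
# nut centres read from the view: top (70,70),(82,155)@2.222 ; side (462,137),(527,170)
k=400/180;ks=400/270;ky=311/180
far=(70/k+120,70/k+160);near=(82/k+120,155/k+160)
sf=((461-400)/ks+90,137/ky+210);sn=((530-400)/ks+90,170/ky+210)
A,ra=tri(far,sf);B,rb=tri(near,sn);print(A,B,(A+B)/2,ra,rb)
print('z.042',onz('top',far,.042),onz('top',near,.042))
"
```

```text
t 13.77 pos [ 0.4532 -0.0119  0.1529] rpy [-1.7965e+02  1.3000e-01 -9.5040e+01] w 0.0131 F [ 0.9  0.2 -1. ]
shift now [-241.9 -109.4    4.2] turn (about tool) [-0.22  0.34 73.46] | shift after turn [-173.8  200.7    2.9]
[0.62245063 0.32738798 0.03504467] [0.52297892 0.30699148 0.03990422] [0.57271477 0.31718973 0.03747444] 0.0005367340170993768 0.0026183130792212686
z.042 [0.6204666  0.32508898 0.042     ] [0.52115526 0.30521131 0.042     ]
```

Request:
arm_command:
  motion:
    - [[-26.9,-12.2,0],[0,0,0],0]
    - [[-26.9,-12.2,0],[0,0,0],0]
    - [[-26.9,-12.2,0],[0,0,0],0]
    - [[-26.9,-12.2,0],[0,0,0],0]
    - [[-26.9,-12.2,0],[0,0,0],0]
    - [[-26.9,-12.2,0],[0,0,0],0]
    - [[-26.9,-12.2,0],[0,0,0],0]
    - [[-26.9,-12.2,0],[0,0,0],0]
    - [[-26.9,-12.2,0],[0,0,0],0]

```text
t: 14.52
eef_pos: [0.582, 0.2201, 0.148]
ee_rot: [3.14, -0.001, -1.66]
force: [-0.0, -0.6, -1.4]
width: 0.0131
```

Request:
arm_command:
  motion:
    - [[0,0,0],[0,0,6.68],0]
    - [[0,0,0],[0,0,6.68],0]
    - [[0,0,0],[0,0,6.68],0]
    - [[0,0,0],[0,0,6.68],0]
    - [[0,0,0],[0,0,6.68],0]
    - [[0,0,0],[0,0,6.68],0]
    - [[0,0,0],[0,0,6.68],0]
    - [[0,0,0],[0,0,6.68],0]
    - [[0,0,0],[0,0,6.68],0]
    - [[0,0,0],[0,0,6.68],0]
    - [[0,0,0],[0,0,6.68],0]
    - [[0,0,0],[0,0,0],0]
    - [[0,0,0],[0,0,0],0]

```text
t: 15.6
eef_pos: [0.5816, 0.2188, 0.1483]
ee_rot: [-3.141, -0.001, -2.939]
force: [0.1, 0.5, -1.3]
width: 0.0136
```

```bash
python3 go.py .5835 .219 .06 -168.5; python3 -c "
from h import *
A=arm.grab_frame('top')[:,:,::-1];B=arm.grab_frame('side')[:,:,::-1];cv2.imwrite('rt3.png',A);cv2.imwrite('rs3.png',B)
a=A[160:300,110:250];b=B[210:370,90:290]
cv2.imwrite('pics/p5.png',np.hstack([cv2.resize(a,(360,360),interpolation=2),cv2.resize(b,(440,360),interpolation=2)]))"
```

```text
t 15.6 pos [0.5816 0.2188 0.1483] rpy [-1.7998e+02 -6.0000e-02 -1.6837e+02] w 0.0136 F [ 0.1  0.5 -1.3]
shift now [-2.  -0.2 88.3] turn (about tool) [-0.02 -0.06  0.13] | shift after turn [-1.9 -0.2 88.3]
```

View pics/p5.png

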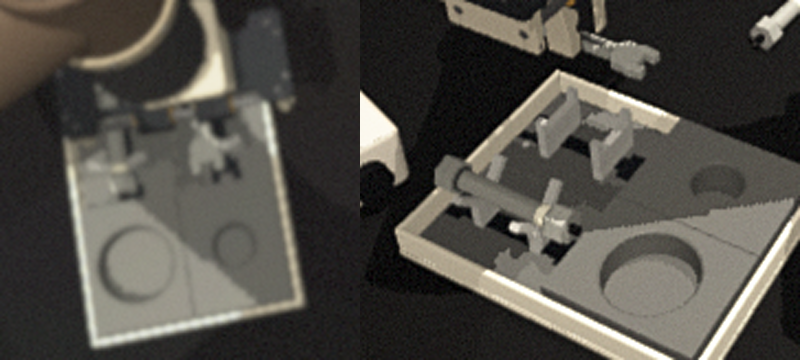

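The spanner is level over the forks. The column looks about 8 mm too far along u, with its near nut against the near V block, so I'll mend that after the spanner. Lower the spanner.

Request:
arm_command:
  motion:
    - [[0,0,20],[0,0,0],0]
    - [[0,0,25],[0,0,0],0]
    - [[0,0,20],[0,0,0],0]
    - [[0,0,12],[0,0,0],0]
    - [[0,0,6],[0,0,0],0]
    - [[0,0,2],[0,0,0],0]
    - [[0,0,0],[0,0,0],0]
    - [[0,0,0],[0,0,0],0]

```text
t: 16.37
eef_pos: [0.5826, 0.2194, 0.0651]
ee_rot: [3.141, 0.001, -2.941]
force: [0.1, 0.0, -0.3]
width: 0.0132
```

Request:
arm_command:
  motion:
    - [[0,0,2],[0,0,0],0]
    - [[0,0,2],[0,0,0],0]
    - [[0,0,0],[0,0,0],0]

```text
t: 16.62
eef_pos: [0.5826, 0.2194, 0.0614]
ee_rot: [3.141, 0.002, -2.941]
force: [-1.1, -0.3, 4.3]
width: 0.0132
```

Request:
arm_command:
  motion:
    - [[0,0,1.5],[0,0,0],0]
    - [[0,0,0],[0,0,0],0]

```text
t: 16.78
eef_pos: [0.5826, 0.2195, 0.0613]
ee_rot: [3.141, 0.002, -2.941]
force: [-5.8, -0.9, 15.2]
width: 0.0135
```

Request:
arm_command:
  motion:
    - [[0,0,-1],[0,0,0],0]
    - [[0,0,0],[0,0,0],0.3]
    - [[0,0,0],[0,0,0],0.5]
    - [[0,0,0],[0,0,0],0.5]
    - [[0,0,0],[0,0,0],0.5]
    - [[0,0,0],[0,0,0],0.5]
    - [[0,0,-15],[0,0,0],0.5]
    - [[0,0,-25],[0,0,0],0.5]
    - [[0,0,-30],[0,0,0],0.5]
    - [[0,0,-30],[0,0,0],1]
    - [[0,0,-30],[0,0,0],1]
    - [[35,0,0],[0,0,0],1]
    - [[35,0,0],[0,0,0],1]
    - [[35,0,0],[0,0,0],1]
    - [[35,0,0],[0,0,0],1]
    - [[0,-35,0],[0,0,0],1]
    - [[0,-35,0],[0,0,0],1]
    - [[0,-35,0],[0,0,0],1]
    - [[0,-35,0],[0,0,0],1]
    - [[0,0,0],[0,0,0],1]

```text
t: 18.45
eef_pos: [0.4723, 0.05, 0.1895]
ee_rot: [-3.141, -0.001, -2.945]
force: [0.3, 1.0, -0.1]
width: 0.0873
```

```bash
python3 go.py .5645 .3163 .0551 -168.5; python3 -c "
from h import *
A=arm.grab_frame('top')[:,:,::-1];B=arm.grab_frame('side')[:,:,::-1];cv2.imwrite('rt4.png',A);cv2.imwrite('rs4.png',B)
a=A[165:265,120:220];b=B[225:345,90:240]
cv2.imwrite('pics/p6.png',np.hstack([cv2.resize(a,(340,340),interpolation=2),cv2.resize(b,(450,340),interpolation=2)]))"
```

```text
t 18.45 pos [0.4723 0.05   0.1895] rpy [-1.7997e+02 -4.0000e-02 -1.6872e+02] w 0.0873 F [ 0.3  1.  -0.1]
shift now [-142.6  243.2  134.2] turn (about tool) [-0.03 -0.04 -0.22] | shift after turn [-143.4  242.6  134.4]
```

View pics/p6.png

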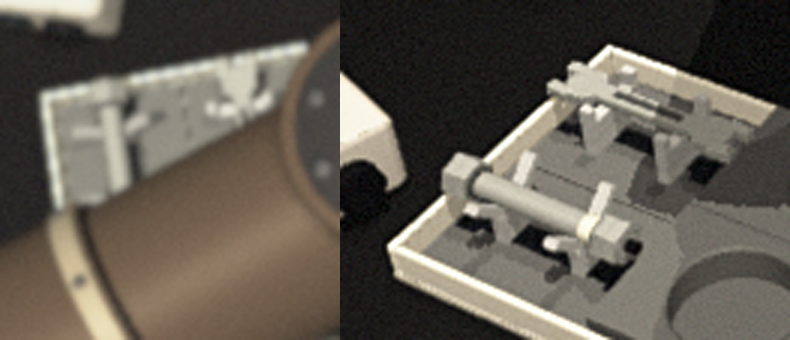

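```bash
python3 -c "
from h import *
c=np.array([.5125,.252]);u=np.array([.98,.2]);v=np.array([-.2,.98])
f=lambda p:(90+(p[0]-340)/3,225+p[1]/2.8333)
g=lambda p:(120+p[0]/3.4,165+p[1]/3.4)
def sh(n,q,z):
  P=onz(n[:3].strip() if 0 else n,q,z)[:2];return np.round(((P-c)@u*1000,(P-c)@v*1000),1)
for z in(.037,.041):
  print(z,'nut far',sh('side',f((462,177)),z),'near',sh('side',f((613,240)),z),'top far nut',sh('top',g((106,92)),z))
for z in(.035,.039):
  print(z,'sp far tip',sh('side',f((560,85)),z),'near tip',sh('side',f((748,140)),z),'top sp far',sh('top',g((240,70)),z))
print('Vtops far+v',sh('side',f((527,155)),.05),'far-v',sh('side',f((472,210)),.05),'near+',sh('side',f((603,185)),.05),'near-',sh('side',f((552,243)),.05))
"
```

```text
0.037 nut far [125.4  50.3] near [18.6 50.1] top far nut [120.6  52.2]
0.041 nut far [122.2  53. ] near [16.1 52.7] top far nut [119.4  51.3]
0.035 sp far tip [129.  -44.3] near tip [ -1.6 -56.5] top sp far [118.5 -50. ]
0.039 sp far tip [125.9 -41. ] near tip [ -3.9 -53.2] top sp far [117.4 -50.6]
Vtops far+v [94.6 27.1] far-v [92.6 76.8] near+ [41.1 26.6] near- [38.1 76. ]
```

The spanner lies flat in both forks, mid at u≈62, v≈-49 mm. The column is well aligned but about 6 mm off along its axis, so I'll regrasp it and slide it back.

Request:
arm_command:
  motion:
    - [[-17.8,30.4,0],[0,0,0],0.5]
    - [[-17.8,30.4,0],[0,0,0],0.5]
    - [[-17.8,30.4,0],[0,0,0],0.5]
    - [[-17.8,30.4,0],[0,0,0],0.5]
    - [[-17.8,30.4,0],[0,0,0],0.5]
    - [[-17.8,30.4,0],[0,0,0],0.5]
    - [[-17.8,30.4,0],[0,0,0],0.5]
    - [[-17.8,30.4,0],[0,0,0],0.5]
    - [[0,0,25],[0,0,0],0.5]
    - [[0,0,30],[0,0,0],0.5]
    - [[0,0,30],[0,0,0],0.5]
    - [[0,0,25],[0,0,0],0.5]
    - [[0,0,15],[0,0,0],0.5]
    - [[0,0,8],[0,0,0],0.5]
    - [[0,0,0],[0,0,0],0.5]
    - [[0,0,0],[0,0,0],0.5]

```text
t: 19.88
eef_pos: [0.5638, 0.3215, 0.0568]
ee_rot: [-3.141, 0.0, -2.941]
force: [0.1, 0.2, 0.6]
width: 0.0439
```

Request:
arm_command:
  motion:
    - [[0,0,0],[0,0,0],0]
    - [[0,0,0],[0,0,0],0]
    - [[0,0,0],[0,0,0],0]
    - [[0,0,0],[0,0,0],0]
    - [[0,0,0],[0,0,0],0]
    - [[0,0,0],[0,0,0],0]
    - [[0,0,0],[0,0,0],0]
    - [[0,0,0],[0,0,0],0]

```text
t: 20.55
eef_pos: [0.5648, 0.317, 0.0578]
ee_rot: [-3.137, -0.001, -2.942]
force: [6.6, -14.9, 6.8]
width: 0.0152
```

Request:
arm_command:
  motion:
    - [[0,-4.5,-1],[0,0,0],0]
    - [[0,0,-5],[0,0,0],0]
    - [[3,0,-2],[0,0,0],0]
    - [[3.5,0,0],[0,0,0],0]
    - [[0,0,3],[0,0,0],0]
    - [[0,0,3],[0,0,0],0]
    - [[0,0,0],[0,0,0],0]

```text
t: 21.13
eef_pos: [0.5585, 0.3152, 0.0581]
ee_rot: [3.142, 0.0, -2.941]
force: [2.5, 0.8, -2.0]
width: 0.0152
```

Request:
arm_command:
  motion:
    - [[0,0,2],[0,0,0],0]
    - [[0,0,1],[0,0,0],0]
    - [[0,0,0],[0,0,0],0]

```text
t: 21.38
eef_pos: [0.5587, 0.3152, 0.0576]
ee_rot: [-3.142, 0.001, -2.941]
force: [-4.5, -2.7, 15.8]
width: 0.0149
```

Request:
arm_command:
  motion:
    - [[0,0,0],[0,0,0],0.3]
    - [[0,0,0],[0,0,0],0.5]
    - [[0,0,0],[0,0,0],0.5]
    - [[0,0,0],[0,0,0],0.5]
    - [[0,0,0],[0,0,0],0.5]
    - [[0,0,-15],[0,0,0],0.5]
    - [[0,0,-25],[0,0,0],0.5]
    - [[0,0,-30],[0,0,0],1]
    - [[0,0,-30],[0,0,0],1]
    - [[0,0,0],[0,0,0],1]

```text
t: 22.22
eef_pos: [0.5611, 0.3168, 0.162]
ee_rot: [3.138, 0.008, -2.941]
force: [1.2, 1.3, 0.8]
width: 0.0585
```

```bash
python3 go.py .6925 -.1757 .2 -178; python3 -c "
from h import *
print('box base corner',onz('side',(267.9,149.3),0), onz('top',(517/1.42,197/1.42),0))
print('box top corner',tri((518/1.42,184/1.42),(383/1.42,177/1.42)))
print('rack top corner',onz('top',(425/1.42,180/1.42),.05),onz('top',(490/1.42,186/1.42),.05))
"
```

```text
t 22.22 pos [0.5611 0.3168 0.162 ] rpy [ 179.79    0.48 -168.5 ] w 0.0585 F [1.2 1.3 0.8]
shift now [ -30.9 -508.7  -39.5] turn (about tool) [0.24 0.46 9.5 ] | shift after turn [-114.2 -496.8  -38. ]
box base corner [ 0.78635919 -0.2344489   0.        ] [ 0.78294559 -0.23475711  0.        ]
box top corner (array([ 0.77409685, -0.22232079,  0.08234332]), np.float64(0.00439293728674171))
rack top corner [ 0.79634842 -0.05517248  0.05      ] [ 0.78541708 -0.17541919  0.05      ]
```

Request:
arm_command:
  motion:
    - [[-1.9,-31.8,-6],[0,0,0],1]
    - [[-1.9,-31.8,-6],[0,0,0],1]
    - [[-1.9,-31.8,-6],[0,0,0],1]
    - [[-1.9,-31.8,-6],[0,0,0],1]
    - [[-1.9,-31.8,-6],[0,0,0],1]
    - [[-1.9,-31.8,-6],[0,0,0],1]
    - [[-1.9,-31.8,0],[0,0,0],1]
    - [[-1.9,-31.8,0],[0,0,0],1]
    - [[-1.9,-31.8,0],[0,0,0],1]
    - [[-1.9,-31.8,0],[0,0,0],1]
    - [[-1.9,-31.8,0],[0,0,0],1]
    - [[-1.9,-31.8,0],[0,0,0],1]
    - [[-1.9,-31.8,0],[0,0,0],1]
    - [[-1.9,-31.8,0],[0,0,0],1]
    - [[-1.9,-31.8,0],[0,0,0],1]
    - [[-1.9,-31.8,0],[0,0,0],1]
    - [[0,0,0],[0,0,0],1]
    - [[0,0,0],[0,0,0],1]

```text
t: 23.72
eef_pos: [0.6888, -0.1797, 0.1902]
ee_rot: [3.141, -0.001, -2.945]
force: [-0.5, 0.9, -0.8]
width: 0.0877
```

```bash
python3 go.py .6925 -.1757 .056 -168.5;python3 -c "
from h import *
A=arm.grab_frame('top')[:,:,::-1];B=arm.grab_frame('side')[:,:,::-1];cv2.imwrite('rt5.png',A);cv2.imwrite('rs5.png',B)
a=A[165:295,120:260];b=B[225:345,90:240]
cv2.imwrite('pics/p7.png',np.hstack([cv2.resize(a,(366,340),interpolation=2),cv2.resize(b,(425,340),interpolation=2)]))"
```

```text
t 23.72 pos [ 0.6888 -0.1797  0.1902] rpy [ 1.7998e+02 -8.0000e-02 -1.6874e+02] w 0.0877 F [-0.5  0.9 -0.8]
shift now [ -4.6   3.2 134.2] turn (about tool) [ 0.02 -0.08 -0.24] | shift after turn [ -4.5   3.2 134.2]
```

View pics/p7.png

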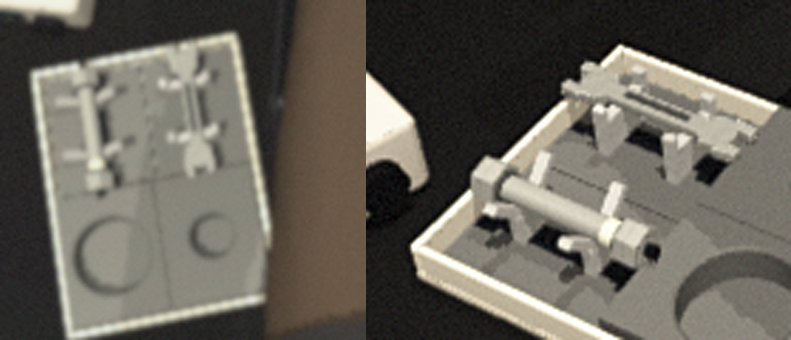

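The column and spanner are now both centred on their block pairs in the top view: column mid (93,129) against blocks (92,127), spanner mid (192,110) against forks (192,108). Now the vial.

Request:
arm_command:
  motion:
    - [[-4.5,3.2,15],[0,0,0],1]
    - [[0,0,25],[0,0,0],1]
    - [[0,0,25],[0,0,0],1]
    - [[0,0,25],[0,0,0],1]
    - [[0,0,22],[0,0,0],1]
    - [[0,0,14],[0,0,0],0.6]
    - [[0,0,8],[0,0,0],0.6]
    - [[0,0,0],[0,0,0],0.6]
    - [[0,0,0],[0,0,0],0.5]
    - [[0,0,0],[0,0,0],0.5]

```text
t: 24.65
eef_pos: [0.6937, -0.1734, 0.0591]
ee_rot: [-3.141, 0.002, -2.941]
force: [-0.2, 1.0, 0.3]
width: 0.0596
```

```bash
python3 go.py .6925 -.1757 .056 -168.5;python3 -c "
from h import *
B=arm.grab_frame('side')[:,:,::-1]
cv2.imwrite('pics/p8.png',cv2.resize(B[90:210,220:360],(490,420),interpolation=2))"
```

```text
t 24.65 pos [ 0.6937 -0.1734  0.0591] rpy [-1.7996e+02  1.1000e-01 -1.6852e+02] w 0.0596 F [-0.2  1.   0.3]
shift now [ 1.6 -2.1  3.1] turn (about tool) [-0.04  0.11 -0.02] | shift after turn [ 1.6 -2.1  3.1]
```

View pics/p8.png

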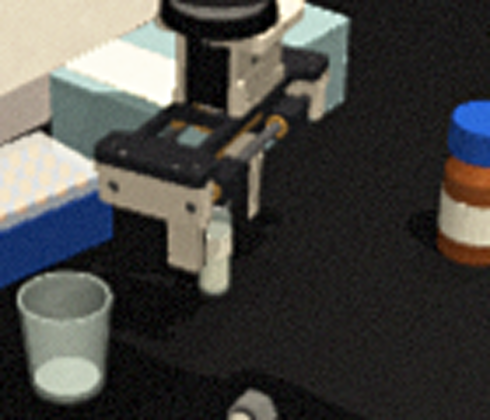

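Request:
arm_command:
  motion:
    - [[1.6,-2,3],[0,0,0],0.5]
    - [[0,0,0],[0,0,0],0.4]
    - [[0,0,0],[0,0,0],0.36]
    - [[0,0,0],[0,0,0],0.32]
    - [[0,0,0],[0,0,0],0.3]
    - [[0,0,0],[0,0,0],0.28]
    - [[0,0,0],[0,0,0],0.26]
    - [[0,0,0],[0,0,0],0.22]
    - [[0,0,0],[0,0,0],0.18]
    - [[0,0,0],[0,0,0],0.1]
    - [[0,0,0],[0,0,0],0]
    - [[0,0,0],[0,0,0],0]
    - [[0,0,0],[0,0,0],0]
  newtons: 12

```text
t: 25.78
eef_pos: [0.6916, -0.176, 0.0546]
ee_rot: [-3.142, 0.0, -2.942]
force: [-0.5, 0.1, 0.2]
width: 0.0221
```

```bash
python3 go.py .6925 -.1757 .056 -168.5
```

```text
t 25.78 pos [ 0.6916 -0.176   0.0546] rpy [-180.      0.   -168.57] w 0.0221 F [-0.5  0.1  0.2]
shift now [-0.9  0.1 -1.4] turn (about tool) [-0.    0.   -0.07] | shift after turn [-0.9  0.1 -1.4]
```

Request:
arm_command:
  motion:
    - [[0,0,-8],[0,0,0],0]
    - [[0,0,-20],[0,0,0],0]
    - [[0,0,-25],[0,0,0],0]
    - [[0,0,-25],[0,0,0],0]
    - [[0,0,-15],[0,0,0],0]
    - [[0,0,-5],[0,0,0],0]
    - [[0,0,0],[0,0,0],0]

```text
t: 26.37
eef_pos: [0.6924, -0.1761, 0.1548]
ee_rot: [-3.141, 0.003, -2.942]
force: [-0.1, 0.7, -1.1]
width: 0.0219
```

```bash
python3 go.py .46 .195 .15 -168.5; python3 -c "
from h import *
for nm,a,b in(('vial',(201.5,254.9),(252.7,291.5)),('bottle',(162.5,262.5),(222,332.6))):
  print(nm,tri(a,b),[onz('top',a,z)[:2].round(4) for z in(.03,.036)],[onz('side',b,z)[:2].round(4) for z in(.03,.036)])
"
```

```text
t 26.37 pos [ 0.6924 -0.1761  0.1548] rpy [-179.96    0.19 -168.56] w 0.0219 F [-0.1  0.7 -1.1]
shift now [154.2 409.8   4. ] turn (about tool) [-0.04  0.19 -0.06] | shift after turn [153.8 410.    4.8]
vial (array([0.46043369, 0.1926119 , 0.02954505]), np.float64(0.0014441999686485353)) [array([0.4595, 0.192 ]), array([0.4589, 0.1909])] [array([0.4611, 0.1933]), array([0.4573, 0.1975])]
bottle (array([0.44040387, 0.29023535, 0.02805543]), np.float64(0.0008449776815898521)) [array([0.4398, 0.2894]), array([0.4393, 0.2878])] [array([0.4398, 0.2915]), array([0.4362, 0.2948])]
```

Request:
arm_command:
  motion:
    - [[11,29.2,0],[0,0,0],0]
    - [[11,29.2,0],[0,0,0],0]
    - [[11,29.2,0],[0,0,0],0]
    - [[11,29.2,0],[0,0,0],0]
    - [[11,29.2,0],[0,0,0],0]
    - [[11,29.2,0],[0,0,0],0]
    - [[11,29.2,0],[0,0,0],0]
    - [[11,29.2,0],[0,0,0],0]
    - [[11,29.2,0],[0,0,0],0]
    - [[11,29.2,0],[0,0,0],0]
    - [[11,29.2,0],[0,0,0],0]
    - [[11,29.2,0],[0,0,0],0]
    - [[11,29.2,0],[0,0,0],0]
    - [[11,29.2,0],[0,0,0],0]
    - [[0,0,0],[0,0,0],0]
    - [[0,0,0],[0,0,0],0]

```text
t: 27.7
eef_pos: [0.4583, 0.195, 0.1517]
ee_rot: [-3.141, -0.001, -2.939]
force: [1.0, -0.2, -0.9]
width: 0.0217
```

```bash
python3 go.py .46 .194 .08 -168.5
```

```text
t 27.7 pos [0.4583 0.195  0.1517] rpy [-1.7996e+02 -8.0000e-02 -1.6839e+02] w 0.0217 F [ 1.  -0.2 -0.9]
shift now [-1.5 -1.3 71.7] turn (about tool) [-0.04 -0.08  0.11] | shift after turn [-1.4 -1.3 71.7]
```

Request:
arm_command:
  motion:
    - [[-1.4,-1.2,20],[0,0,0],0]
    - [[0,0,22],[0,0,0],0]
    - [[0,0,18],[0,0,0],0]
    - [[0,0,12],[0,0,0],0]
    - [[0,0,8],[0,0,0],0]
    - [[0,0,5],[0,0,0],0]
    - [[0,0,0],[0,0,0],0]
    - [[0,0,0],[0,0,0],0]

```text
t: 28.37
eef_pos: [0.4615, 0.193, 0.0676]
ee_rot: [-3.141, -0.0, -2.942]
force: [0.1, 1.0, -0.6]
width: 0.022
```

Request:
arm_command:
  motion:
    - [[0,0,2.5],[0,0,0],0]
    - [[0,0,1.5],[0,0,0],0]
    - [[0,0,0],[0,0,0],0]

```text
t: 28.62
eef_pos: [0.4613, 0.1933, 0.0638]
ee_rot: [3.141, 0.0, -2.942]
force: [0.1, -0.1, -0.8]
width: 0.022
```

Request:
arm_command:
  motion:
    - [[0,0,1.5],[0,0,0],0]
    - [[0,0,1.5],[0,0,0],0]
    - [[0,0,1],[0,0,0],0]
    - [[0,0,0],[0,0,0],0]

```text
t: 28.95
eef_pos: [0.4627, 0.1943, 0.0614]
ee_rot: [3.14, 0.004, -2.941]
force: [-1.2, -0.6, 12.7]
width: 0.0219
```

Request:
arm_command:
  motion:
    - [[0,0,-1.2],[0,0,0],0]
    - [[0,0,0],[0,0,0],0]
    - [[0,0,0],[0,0,0],0.28]
    - [[0,0,0],[0,0,0],0.32]
    - [[0,0,0],[0,0,0],0.4]
    - [[0,0,0],[0,0,0],0.5]
    - [[0,0,0],[0,0,0],0.5]
    - [[0,0,0],[0,0,0],0.5]
    - [[0,0,-15],[0,0,0],0.5]
    - [[0,0,-25],[0,0,0],0.5]
    - [[0,0,-30],[0,0,0],0.5]
    - [[0,0,-40],[0,0,0],1]
    - [[0,0,-30],[0,0,0],1]
    - [[0,0,0],[0,0,0],1]

```text
t: 30.12
eef_pos: [0.464, 0.195, 0.2073]
ee_rot: [3.138, 0.009, -2.941]
force: [-0.0, 0.5, -0.1]
width: 0.058
```

```bash
python3 go.py .583 -.342 .2 -168.5
```

```text
t 30.12 pos [0.464  0.195  0.2073] rpy [ 179.78    0.54 -168.5 ] w 0.058 F [-0.   0.5 -0.1]
shift now [  -9.5 -550.     5.3] turn (about tool) [0.22 0.54 0.  ] | shift after turn [  -9.6 -550.     7.3]
```

Request:
arm_command:
  motion:
    - [[-0.5,-30.5,0],[0,0,0],1]
    - [[-0.5,-30.5,0],[0,0,0],1]
    - [[-0.5,-30.5,0],[0,0,0],1]
    - [[-0.5,-30.5,0],[0,0,0],1]
    - [[-0.5,-30.5,0],[0,0,0],1]
    - [[-0.5,-30.5,0],[0,0,0],1]
    - [[-0.5,-30.5,0],[0,0,0],1]
    - [[-0.5,-30.5,0],[0,0,0],1]
    - [[-0.5,-30.5,0],[0,0,0],1]
    - [[-0.5,-30.5,0],[0,0,0],1]
    - [[-0.5,-30.5,0],[0,0,0],1]
    - [[-0.5,-30.5,0],[0,0,0],1]
    - [[-0.5,-30.5,0],[0,0,0],1]
    - [[-0.5,-30.5,0],[0,0,0],1]
    - [[-0.5,-30.5,0],[0,0,0],1]
    - [[-0.5,-30.5,0],[0,0,0],1]
    - [[-0.5,-30.5,0],[0,0,0],1]
    - [[-0.5,-30.5,0],[0,0,0],1]
    - [[0,0,0],[0,0,0],1]
    - [[0,0,0],[0,0,0],1]

```text
t: 31.78
eef_pos: [0.5784, -0.3446, 0.1994]
ee_rot: [3.141, -0.002, -2.945]
force: [-0.2, 1.9, -0.1]
width: 0.0877
```

```bash
python3 go.py .583 -.342 .095 -168.5;python3 -c "
from h import *
A=arm.grab_frame('top')[:,:,::-1];B=arm.grab_frame('side')[:,:,::-1];cv2.imwrite('rt6.png',A);cv2.imwrite('rs6.png',B)
a=A[165:295,120:260];b=B[80:340,100:420]
cv2.imwrite('pics/p9.png',np.hstack([cv2.resize(a,(366,340),interpolation=2),cv2.resize(b,(418,340),interpolation=2)]))"
```

```text
t 31.78 pos [ 0.5784 -0.3446  0.1994] rpy [ 1.7995e+02 -9.0000e-02 -1.6872e+02] w 0.0877 F [-0.2  1.9 -0.1]
shift now [ -5.2   1.6 104.4] turn (about tool) [ 0.05 -0.09 -0.22] | shift after turn [ -5.    1.6 104.4]
```

View pics/p9.png

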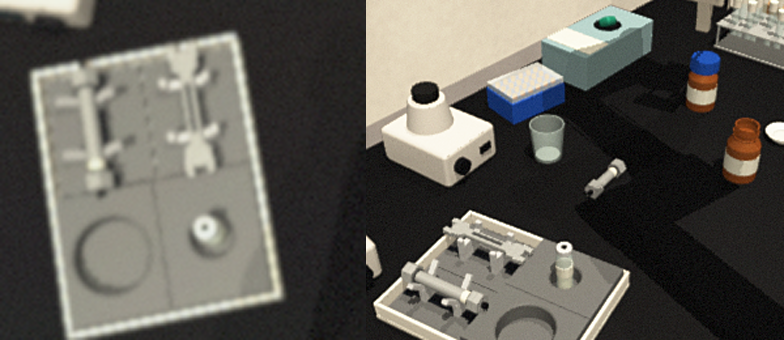

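The vial stands upright in the small well, cap at (207,228) and well at (213,235) in the crop. The cap leans outward only by perspective. Now the bottle.

Request:
arm_command:
  motion:
    - [[-5,1.6,10],[0,0,0],1]
    - [[0,0,25],[0,0,0],1]
    - [[0,0,25],[0,0,0],1]
    - [[0,0,20],[0,0,0],1]
    - [[0,0,14],[0,0,0],1]
    - [[0,0,8],[0,0,0],1]
    - [[0,0,0],[0,0,0],1]
    - [[0,0,0],[0,0,0],0.85]
    - [[0,0,0],[0,0,0],0.8]
    - [[0,0,0],[0,0,0],0.75]
    - [[0,0,0],[0,0,0],0.7]
    - [[0,0,0],[0,0,0],0.66]
    - [[0,0,0],[0,0,0],0.62]
    - [[0,0,0],[0,0,0],0.58]
    - [[0,0,0],[0,0,0],0.5]
    - [[0,0,0],[0,0,0],0.4]
    - [[0,0,0],[0,0,0],0.4]
  newtons: 25

```text
t: 33.3
eef_pos: [0.5836, -0.3404, 0.099]
ee_rot: [-3.142, 0.0, -2.942]
force: [-0.3, 2.0, 3.0]
width: 0.0527
```

```bash
python3 go.py .583 -.342 .095 -168.5;python3 -c "
from h import *
B=arm.grab_frame('side')[:,:,::-1]
cv2.imwrite('pics/p10.png',cv2.resize(B[80:200,290:430],(490,420),interpolation=2))"
```

```text
t 33.3 pos [ 0.5836 -0.3404  0.099 ] rpy [-1.8000e+02  2.0000e-02 -1.6856e+02] w 0.0527 F [-0.3  2.   3. ]
shift now [ 0.9 -1.5  4. ] turn (about tool) [-0.    0.02 -0.06] | shift after turn [ 0.9 -1.5  4. ]
```

View pics/p10.png

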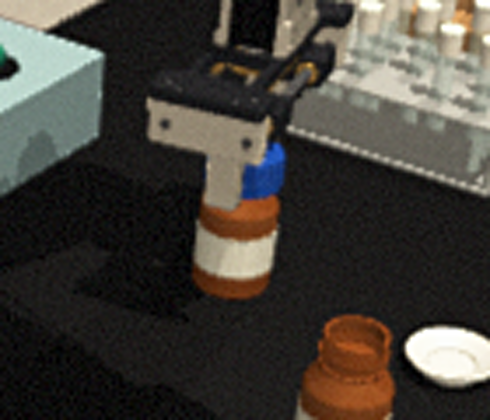

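The jaws hold the cap (52.7 mm) and the bottle is upright. Lift and carry it.

Request:
arm_command:
  motion:
    - [[0,0,-6],[0,0,0],0.4]
    - [[0,0,-15],[0,0,0],0.4]
    - [[0,0,-25],[0,0,0],0.4]
    - [[0,0,-25],[0,0,0],0.4]
    - [[0,0,-25],[0,0,0],0.4]
    - [[0,0,-20],[0,0,0],0.4]
    - [[0,0,-9],[0,0,0],0.4]
    - [[0,0,0],[0,0,0],0.4]
  newtons: 30

```text
t: 34.02
eef_pos: [0.5843, -0.341, 0.2262]
ee_rot: [-3.14, 0.003, -2.942]
force: [0.7, 0.8, -1.7]
width: 0.0523
```

```bash
python3 go.py .44 .29 .22 -168.5
```

```text
t 34.02 pos [ 0.5843 -0.341   0.2262] rpy [-179.88    0.19 -168.57] w 0.0523 F [ 0.7  0.8 -1.7]
shift now [ 16.3 647.1   4.8] turn (about tool) [-0.12  0.19 -0.07] | shift after turn [ 15.6 647.1   6.2]
```

Request:
arm_command:
  motion:
    - [[0.8,15,0],[0,0,0],0.4]
    - [[0.8,25,0],[0,0,0],0.4]
    - [[0.8,32,0],[0,0,0],0.4]
    - [[0.8,32,0],[0,0,0],0.4]
    - [[0.8,32,0],[0,0,0],0.4]
    - [[0.8,32,0],[0,0,0],0.4]
    - [[0.8,32,0],[0,0,0],0.4]
    - [[0.8,32,0],[0,0,0],0.4]
    - [[0.8,32,0],[0,0,0],0.4]
    - [[0.8,32,0],[0,0,0],0.4]
    - [[0.8,32,0],[0,0,0],0.4]
    - [[0.8,32,0],[0,0,0],0.4]
    - [[0.8,32,0],[0,0,0],0.4]
    - [[0.8,32,0],[0,0,0],0.4]
    - [[0.8,32,0],[0,0,0],0.4]
    - [[0.8,32,0],[0,0,0],0.4]
    - [[0.8,32,0],[0,0,0],0.4]
    - [[0.8,32,0],[0,0,0],0.4]
    - [[0.8,32,0],[0,0,0],0.4]
    - [[0.8,32,0],[0,0,0],0.4]

```text
t: 35.68
eef_pos: [0.4443, 0.2609, 0.2221]
ee_rot: [-3.14, -0.002, -2.942]
force: [1.2, -0.3, -3.0]
width: 0.0527
```

Request:
arm_command:
  motion:
    - [[0,25,0],[0,0,0],0.4]
    - [[0,12,0],[0,0,0],0.4]
    - [[0,0,0],[0,0,0],0.4]
    - [[0,0,0],[0,0,0],0.4]

```text
t: 36.02
eef_pos: [0.4377, 0.296, 0.2223]
ee_rot: [-3.14, -0.002, -2.941]
force: [0.2, -0.6, -1.8]
width: 0.0529
```

```bash
python3 go.py .44 .29 .13 -168.5
```

```text
t 36.02 pos [0.4377 0.296  0.2223] rpy [-1.7991e+02 -1.2000e-01 -1.6851e+02] w 0.0529 F [ 0.2 -0.6 -1.8]
shift now [-1.3 -6.2 92.3] turn (about tool) [-0.09 -0.12 -0.01] | shift after turn [-1.1 -6.3 92.3]
```

Request:
arm_command:
  motion:
    - [[-1.2,-6.2,15],[0,0,0],0.4]
    - [[0,0,22],[0,0,0],0.4]
    - [[0,0,22],[0,0,0],0.4]
    - [[0,0,15],[0,0,0],0.4]
    - [[0,0,8],[0,0,0],0.4]
    - [[0,0,4],[0,0,0],0.4]
    - [[0,0,0],[0,0,0],0.4]
    - [[0,0,0],[0,0,0],0.4]

```text
t: 36.68
eef_pos: [0.4412, 0.2904, 0.1384]
ee_rot: [3.141, 0.001, -2.942]
force: [0.3, -0.2, -1.7]
width: 0.0526
```

```bash
python3 go.py .44 .29 .11 -168.5;python3 -c "
from h import *
B=arm.grab_frame('side')[:,:,::-1]
cv2.imwrite('pics/p11.png',cv2.resize(B[230:390,100:310],(550,420),interpolation=2))"
```

```text
t 36.68 pos [0.4412 0.2904 0.1384] rpy [ 1.7998e+02  4.0000e-02 -1.6858e+02] w 0.0526 F [ 0.3 -0.2 -1.7]
shift now [ 1.3 -0.2 28.4] turn (about tool) [ 0.02  0.04 -0.08] | shift after turn [ 1.3 -0.2 28.4]
```

View pics/p11.png

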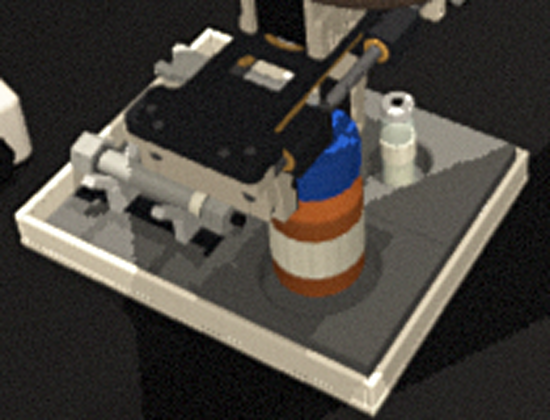

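Request:
arm_command:
  motion:
    - [[0,0,8],[0,0,0],0.4]
    - [[0,0,8],[0,0,0],0.4]
    - [[0,0,6],[0,0,0],0.4]
    - [[0,0,4],[0,0,0],0.4]
    - [[0,0,0],[0,0,0],0.4]
    - [[0,0,0],[0,0,0],0.4]

```text
t: 37.23
eef_pos: [0.4406, 0.2904, 0.1114]
ee_rot: [-3.141, -0.001, -2.942]
force: [-0.0, -0.8, -0.4]
width: 0.0526
```

Request:
arm_command:
  motion:
    - [[0,0,2],[0,0,0],0.4]
    - [[0,0,2],[0,0,0],0.4]
    - [[0,0,0],[0,0,0],0.4]

```text
t: 37.48
eef_pos: [0.4411, 0.2908, 0.108]
ee_rot: [3.141, 0.001, -2.942]
force: [-0.3, 0.2, -0.3]
width: 0.0524
```

Request:
arm_command:
  motion:
    - [[0,0,1.5],[0,0,0],0.4]
    - [[0,0,1.5],[0,0,0],0.4]
    - [[0,0,0],[0,0,0],0.4]

```text
t: 37.73
eef_pos: [0.4422, 0.2923, 0.1073]
ee_rot: [3.139, 0.004, -2.941]
force: [-4.5, 0.9, 15.6]
width: 0.0525
```

Request:
arm_command:
  motion:
    - [[0,0,-1.5],[0,0,0],0.4]
    - [[0,0,0],[0,0,0],0.5]
    - [[0,0,0],[0,0,0],0.62]
    - [[0,0,0],[0,0,0],0.66]
    - [[0,0,0],[0,0,0],0.72]
    - [[0,0,0],[0,0,0],0.85]
    - [[0,0,0],[0,0,0],0.85]
    - [[0,0,0],[0,0,0],0.85]
    - [[0,0,-8],[0,0,0],0.85]
    - [[0,0,-20],[0,0,0],0.85]
    - [[0,0,-30],[0,0,0],0.85]
    - [[0,0,-30],[0,0,0],1]
    - [[0,0,-20],[0,0,0],1]
    - [[0,-30,0],[0,0,0],1]
    - [[0,-30,0],[0,0,0],1]
    - [[0,-30,0],[0,0,0],1]
    - [[0,-30,0],[0,0,0],1]
    - [[0,-30,0],[0,0,0],1]
    - [[0,-30,0],[0,0,0],1]
    - [[0,-30,0],[0,0,0],1]

```text
t: 39.4
eef_pos: [0.4824, 0.0832, 0.2151]
ee_rot: [3.141, 0.001, -2.942]
force: [0.9, -0.2, -0.1]
width: 0.0876
```

Request:
arm_command:
  motion:
    - [[0,-30,0],[0,0,0],1]
    - [[0,-30,0],[0,0,0],1]
    - [[0,-30,0],[0,0,0],1]
    - [[0,-30,0],[0,0,0],1]
    - [[0,-30,0],[0,0,0],1]
    - [[0,-30,0],[0,0,0],1]
    - [[0,-30,0],[0,0,0],1]
    - [[0,-30,0],[0,0,0],1]
    - [[0,0,0],[0,0,0],1]
    - [[0,0,0],[0,0,0],1]

```text
t: 40.23
eef_pos: [0.5298, -0.152, 0.2144]
ee_rot: [3.142, -0.0, -2.945]
force: [0.3, -0.7, -0.6]
width: 0.0878
```

```bash
python3 -c "
from h import *
A=arm.grab_frame('top')[:,:,::-1];B=arm.grab_frame('side')[:,:,::-1];cv2.imwrite('rt7.png',A);cv2.imwrite('rs7.png',B)
a=A[165:295,120:260];b=B[220:390,90:320]
cv2.imwrite('pics/p12.png',np.hstack([cv2.resize(a,(366,340),interpolation=2),cv2.resize(b,(434,320),interpolation=2)[:340] if 0 else cv2.resize(b,(434,340),interpolation=2)]))
t0=cv2.imread('raw_top0.png');s0=cv2.imread('raw_side0.png')
for n,i0,i1 in(('top',t0,A),('side',s0,B)):
  for nm,(x,y,w,h) in dict(top=dict(short=(266,205,44,22),open=(338,258,36,34)),side=dict(short=(264,197,42,40),open=(370,168,38,54)))[n].items():
    d=cv2.phaseCorrelate(i0[y:y+h,x:x+w].astype(np.float32).sum(2),i1[y:y+h,x:x+w].astype(np.float32).sum(2));print(n,nm,np.round(d[0],2),round(d[1],2))
m=cv2.inRange(cv2.cvtColor(A,cv2.COLOR_BGR2HSV),(95,150,80),(125,255,255));m[:, 230:]=0
M=cv2.moments(m,True);p=(M['m10']/M['m00'],M['m01']/M['m00']);print('cap top',p,onz('top',p,.107))
m=cv2.inRange(cv2.cvtColor(B,cv2.COLOR_BGR2HSV),(95,150,60),(125,255,255));m[:220]=0
M=cv2.moments(m,True);q=(M['m10']/M['m00'],M['m01']/M['m00']);print('tri',tri(p,q))
"
```

```text
top short [ 1.1  -0.02] 0.35
top open [0.45 0.17] 0.99
side short [0.24 0.21] 0.9
side open [ 0.01 -0.16] 0.87
cap top (154.46511627906978, 260.45994832041345) [0.43830981 0.28870304 0.107     ]
tri (array([0.43934162, 0.29106796, 0.09949366]), np.float64(0.0006921421354177651))
```

View pics/p12.png

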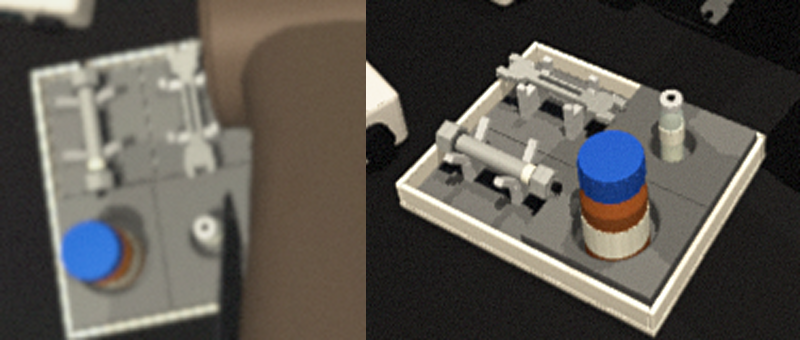

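Everything is seated: the bottle cap triangulates to (0.439, 0.291) against the well at (0.440, 0.290), the vial is upright in its well, and the look-alikes are unmoved. Hand in.

```bash
python3 -c "
from h import *
print(tri((198.8,251.8),(251.6,269)))
print(arm.job_done())"
```

```text
(array([0.46306063, 0.19076394, 0.08076509]), np.float64(0.0016660404870038562))
the job is handed in; nothing more can be done
None
```

The tray is made up and the job is handed in. The last robot clock reading was 40.2 s of the 102 s allowed. I laid the column in the V cradle and the spanner in the fork rest. I stood the vial in the small well and the capped bottle in the large one.

Last checks, all from camera measurements:

| Item | Finding |
|---|---|
| Bottle | Upright, about 1–2 mm from the well centre |
| Vial | Upright, about 4 mm from the well centre (the limit is 13 mm) |
| Spanner | Flat in both forks, about 2 mm off along its length |
| Column | Level on both V blocks, about 3 mm off along its length |
| Short column and open bottle | Not moved: at most about 1 pixel of shift, roughly 2–3 mm; the largest reading (short column, top view) was a low-confidence match |

- **Column first placing:** it came out about 6 mm too far along its axis. I regrasped it and slid it back. The two cameras disagreed by about 6 mm on where the cradle is along the tube.
- **Seat heights:** I felt the column, spanner and vial touch down 3–6 mm higher than the description suggested. The wells and forks therefore probably sit on a thicker tray floor. I did not measure the seated heights precisely.

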